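# Hang the blue gauge arm on the slotted upright

## Task

Hang the blue gauge arm on the slotted upright of the granite stand: push its two hook tabs through the two slots until its back plate meets the upright, then lower it (do not let it drop) until the hooks are fully down behind the upright, and let go so that it hangs there by itself. Leave the orange arm where it stands.

Things in the scene. Friction and masses are not known exactly. Their poses are not given: they have to be found in the camera images.
- blue_arm: Blue gauge arm, 0.35 kg, standing on the table. Origin: underside, middle of its back plate's rear face; x from beam through plate towards the hooks (push-in direction), y left, z up. mm: plate 80 wide (y), 85 tall, 6 thick; beam to grip 24 wide, 40 tall from the underside, x -6 to -125, rib on top within 40 of the plate, grip at x = -80; centre of mass near x = -65; round collar 44 tall at the end.
- blue_hooks (a point): Midway between the lower ends of the blue arm's two hook lips: x = 12, y = 0, z = 48 mm in its frame, same axes. Steel tabs at y = -24 and +24, each 14 mm wide, stick out of the plate's rear face: stem 9 long, z 62 to 74, ending in a lip 6 thick (x 9 to 15), z 48 to 74.
- slots (a point): Upright's front face, midway between its slots at their lower edges, 122 mm above the table; x into the face, y left, z up. mm: sheet 5 thick, 110 wide, top z 60; slots 34 wide at y = -24, +24, z 0 to 46. Arm's underside enters at z = -38 (centred), goes in till plate meets sheet, then down 24 to z = -62 (seated; may lean 5 deg). Fixed; granite base 40 high, 170 wide, reaches 130 in front.
- orange_arm: Orange gauge arm standing beside the blue one: same shape and hooks, but a square steel fork at its end instead of the round collar. Not to be used or disturbed. Origin and axes as on the blue arm.
Not all that is in view belongs to the job. What is meant by the blue_arm is not pink or turquoise, and is the smaller of those in its own colour.

How it is judged:
On the way:
1. both hooks of the blue arm are through the slots, still above their seat (x of blue_hooks in the frame of slots between 0.005 and 0.02 m and z of blue_hooks in the frame of slots between -0.005 and 0.025 m and y of blue_hooks in the frame of slots between -0.014 and 0.014 m), for 0.05 s.
At the end, for the whole second after the job is handed in: The blue arm hangs released and at rest with its hooks down behind the upright: hook ends 9 to 20 mm below the slots' lower edges and 5 to 18 mm behind the front face, within 14 mm sideways, arm level within 12 degrees and square within 15; the orange arm stands within 20 mm of where it was (x of blue_hooks in the frame of slots between 0.005 and 0.018 m and z of blue_hooks in the frame of slots between -0.02 and -0.009 m and y of blue_hooks in the frame of slots between -0.014 and 0.014 m and angle between blue_arm's own z axis and vertical below 0.21 rad and angle between the x axis of blue_arm and the x axis of slots, either way round below 0.26 rad and linear speed of blue_arm below 0.02 m/s and contact force between the fingers and blue_arm below 0.2 N and distance of orange_arm from where it was at the start of the episode below 0.02 m and angle between orange_arm's own z axis and vertical below 0.2 rad); the robot touches nothing.
It fails at once if the orange arm is pushed away (20 mm) or tipped (distance of orange_arm from where it was at the start of the episode above 0.02 m or angle between orange_arm's own z axis and vertical above 0.3 rad).
It fails at once if the blue arm is dropped down the slots (faster than 0.36 m/s with its hooks in them) (x of blue_hooks in the frame of slots between 0.005 and 0.02 m and z of blue_hooks in the frame of slots between -0.02 and 0.025 m and y of blue_hooks in the frame of slots between -0.014 and 0.014 m and linear speed of blue_arm above 0.36 m/s).
It also fails if it takes over 40 s, if anything falls off the work surface, if the arm or the gripper's body presses on something with over 40 N, if the wrist force passes 120 N, or if a joint passes its speed limit or range.

## Robot

A 7-joint arm with a two-finger parallel gripper is mounted at the origin on the work surface. World frame = base frame: x ahead of the robot, y to its left, z up, the work surface at z = 0. Lengths are in m, angles in rad, forces in N, time in s.
With the tool pointing down it reaches from about 0.4 to 0.875 m from the base axis. Payload 19.3 kg.
Tool frame: the origin (TCP) lies midway between the tips of the shut fingers; the grasp point (between the pads) lies 19 mm behind it (r.grip_point_offset is the distance from the TCP to the grasp point, in m); z points along the fingers, y is the direction in which the jaws open and shut (so a half turn about z gives the same grasp; the last joint's range is limited). The gripper opens to 85 mm and grips with 20 to 120 N. Pads are 22 mm wide; open, the fingers measure 114 mm over their backs; the gripper's body (76 mm by 85 mm) begins 54 mm behind the grasp point. The pads swing forward as they close: fully open they stand 13 mm farther back than shut.
Start: joints at [1.03, 0.521, -0.036, 1.599, 0.021, 1.021, -0.113], TCP at [0.283, -0.557, 0.231] pointing down, gripper open.
Joint ranges: [-2.91, 2.91], [-0.3, 2.13], [-1.5, 1.42], [0.17, 2.43], [-1.26, 4.41], [0.16, 1.93], [-2.52, 2.52]. Speed limits (rad/s): [1.89, 1.89, 2.39, 2.39, 3.01, 3.01, 3.01].

## Interface

Orientations are given as a rotation vector (axis times angle).
In Python, from station import get_obs, capture, camera_info, ticket, r gives the robot as it stands.
- The arm moves only by the tool send_rows, never from a script. Its arguments are lists of equal length, an entry for each row: "offset": the shift along the tool's x, y, z in units of 40 mm (1.0 is 40 mm), a list of three; "spin": the turn about the tool's z in units of 8 degrees (1.0 is 8 degrees). A call has 1 to 10 rows; each row is the pose to reach, as a shift and turn from the pose measured when the call began, along the tool's axes at that moment; what a row does not reach only later rows make up. A row lasts 1/10 s, in which the tool goes at most 50 mm and 8.59 degrees, less where a joint would pass 70% of its speed; a pose out of reach is approached as far as the arm can. A call with a gripper value outside its range is refused whole. "grip" is the closure, from -1 (fully open) to 1 (shut), set as the call begins (left out, the last holds). The fingers move at their own pace and stop on an object; the grip force is fixed at half the most. Time passes only in rows, so rows that repeat a pose let the fingers close. It gives the time, the measured TCP pose, the force and the opening at its end, in the units of the state.
- get_obs(): the state, without advancing time (a new reading comes with each control period).
- capture(name): name is "scene" or "top" or "wrist"; returns the picture (480x640x3 uint8, red, green, blue); there is no depth.
- camera_info(name): a dict with "mtx" (3x3 intrinsics, pixels), "eye" and "orientation" of the camera in the world. Camera axes: x right, y up, looking along -z (the intrinsics and any distortion apply to the point x, -y, -z); pixel columns grow to the right and rows downward; lengths in m; the calibration is good to about 2 mm. A picture is of the moment at which its call begins: read the wrist's pose just before it. camera_info takes no time and is no camera call; for the wrist camera it gives the pose at the moment of the call.
- ticket.sign_off(): hands the job in, once; it reports no verdict.
The state is a dict: "clock": time; "joint_pos": joint angles; "qvel": joint speeds; "joint_torque": joint torques, N m; "tcp_pos": TCP position; "ee_rot": TCP orientation; "force": force on the tool from outside, world axes, zero at the start; "torque": the same for the moment, N m; "width": finger opening in m.
Only numpy, scipy, OpenCV 4.12 (cv2) and the standard library are available. Lean on these libraries where they do the work, as an engineer would, in place of code of your own. Each camera call takes 0.05 s, during which the arm holds its last target.

## Working session

There is one attempt and no reset: what is moved stays moved. The work goes in short steps, Python scripts to look and compute and a tool call to move; the robot and the scene stay as the last step left them, time stands still between calls to the robot, and variables do not carry over. Pictures are saved under pics/ and viewed, and the job is handed in when it is done.

Besides the shell and the picture viewer there is one more tool, called after ">>>" in YAML: its name, and indented under it one key for each argument. send_rows: Moves the arm, as the interface text tells. Its arguments: {"type":"object","properties":{"offset":{"type":"array","items":{"type":"array","items":{"type":"number"}}},"spin":{"type":"array","items":{"type":"number"}},"grip":{"type":"number"}},"required":["offset","spin"]}

```bash
ls; mkdir -p pics; python3 - <<'E'
from station import get_obs, capture, camera_info
import cv2
for n in ["scene","top","wrist"]:
    i=camera_info(n); print(n,i)
    cv2.imwrite(f"pics/{n}0.png",capture(n)[:,:,::-1])
print(get_obs())
E
```

```text
pics
scene {'mtx': array([[485.24139955,   0.        , 323.96254775],
       [  0.        , 485.24139955, 243.72378315],
       [  0.        ,   0.        ,   1.        ]]), 'eye': array([1.22112593, 0.5532989 , 0.74256445]), 'orientation': array([0.55222627, 1.05762331, 1.94128139])}
top {'mtx': array([[477.27058394,   0.        , 319.13171403],
       [  0.        , 477.27058394, 236.34397068],
       [  0.        ,   0.        ,   1.        ]]), 'eye': array([0.29402649, 0.01957726, 1.17791665]), 'orientation': array([ 0.10018287, -0.12530388, -1.58913343])}
wrist {'mtx': array([[349.80289427,   0.        , 315.04288634],
       [  0.        , 349.80289427, 240.39798262],
       [  0.        ,   0.        ,   1.        ]]), 'eye': array([ 0.34410648, -0.52676757,  0.37283367]), 'orientation': array([-0.24480286,  0.15144352, -1.09236012])}
{'clock': 0.15, 'joint_pos': array([ 1.02980412,  0.52186633, -0.03633327,  1.59984176,  0.02120479,
        1.02108674, -0.11281144]), 'qvel': array([-0.00125709, -0.00089471,  0.00120082, -0.00146997,  0.00184858,
       -0.00072632,  0.00062757]), 'joint_torque': array([ 1.89687533e-03, -9.27387786e+01,  1.98093362e+00, -3.70056510e+01,
        1.80386571e-02,  6.28514128e-03, -8.85133068e-05]), 'tcp_pos': array([ 0.28336694, -0.5568102 ,  0.23087723]), 'ee_rot': array([-3.05420144e+00, -7.32500295e-01,  3.81716904e-04]), 'force': array([-0.58620048,  0.07590518,  0.95747114]), 'torque': array([-0.02570364, -0.06509038, -0.04561909]), 'width': 0.08530013702489866}
```

View pics/scene0.png

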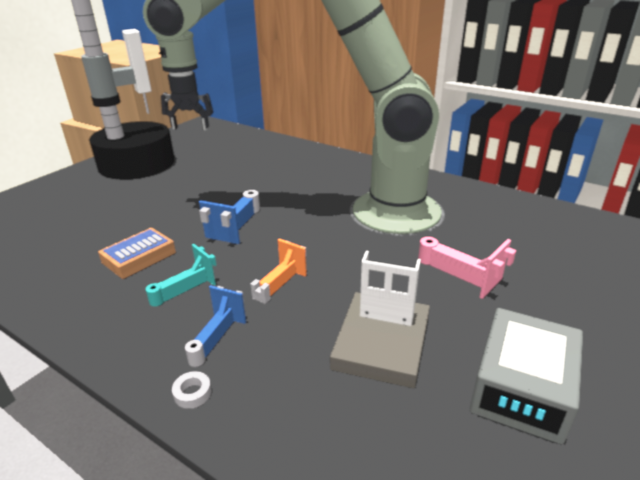

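View pics/top0.png

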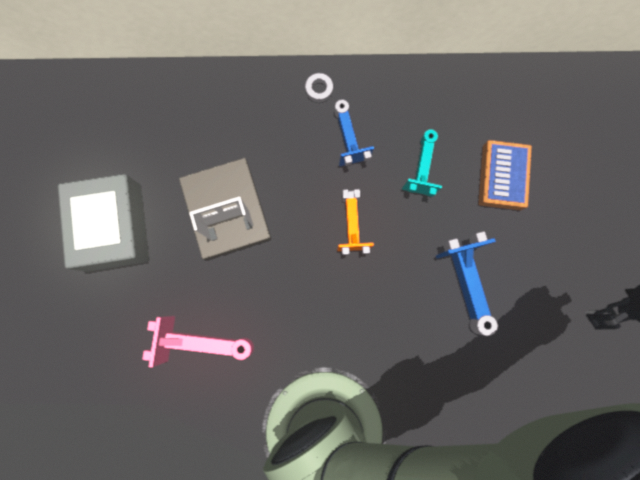

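View pics/wrist0.png

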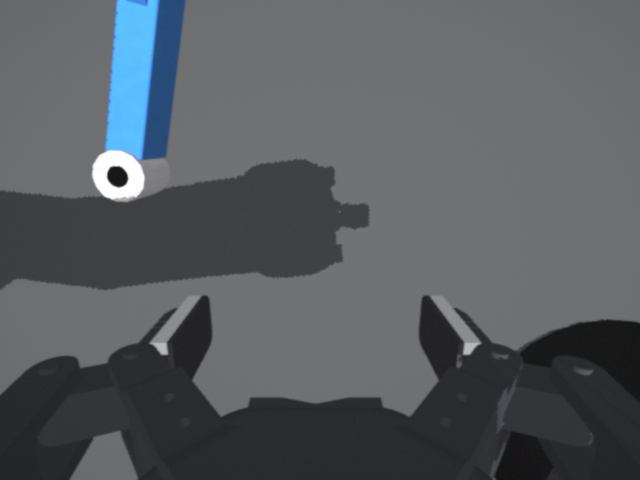

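The blue things in top view are the small arm at about (350,130) and the large arm at about (470,285). The small arm's plate is about 35 px wide (80 mm), while the large one's is about 47 px. The task wants the smaller, so I take the one at (350,130). I'll confirm that in an enlarged crop and also enlarge the stand.

```bash
cat > h.py <<'E'
import numpy as np, cv2
from scipy.spatial.transform import Rotation as R
from station import camera_info
def ray(info,u,v):
    K=info["mtx"]; d=np.array([(u-K[0,2])/K[0,0],-(v-K[1,2])/K[1,1],-1.])
    return info["eye"],R.from_rotvec(info["orientation"]).apply(d)
def onz(info,u,v,z):
    e,d=ray(info,u,v); return e+d*(z-e[2])/d[2]
def tri(i1,p1,i2,p2):
    e1,d1=ray(i1,*p1);e2,d2=ray(i2,*p2)
    s=np.linalg.lstsq(np.c_[d1,-d2],e2-e1,rcond=None)[0]
    a=e1+s[0]*d1;b=e2+s[1]*d2
    return (a+b)/2,np.linalg.norm(a-b)
def proj(info,P):
    c=R.from_rotvec(info["orientation"]).inv().apply(np.atleast_2d(P)-info["eye"]);K=info["mtx"]
    return np.c_[K[0,2]+K[0,0]*c[:,0]/-c[:,2],K[1,2]-K[1,1]*c[:,1]/-c[:,2]]
E
python3 - <<'E'
import cv2,numpy as np
t=cv2.imread("pics/top0.png");s=cv2.imread("pics/scene0.png")
def crop(im,x,y,w,h,k): return cv2.resize(im[y:y+h,x:x+w],None,fx=k,fy=k,interpolation=cv2.INTER_CUBIC)
a=crop(t,330,90,50,80,7);b=crop(t,175,150,100,80,4)
cv2.imwrite("pics/c_blue_top.png",a)
cv2.imwrite("pics/c_stand_top.png",crop(t,175,150,100,115,5))
cv2.imwrite("pics/c_stand_scene.png",crop(s,330,240,105,145,4))
cv2.imwrite("pics/c_blue_scene.png",crop(s,175,280,80,90,6))
E
```

```text
(no output)
```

View pics/c_blue_top.png

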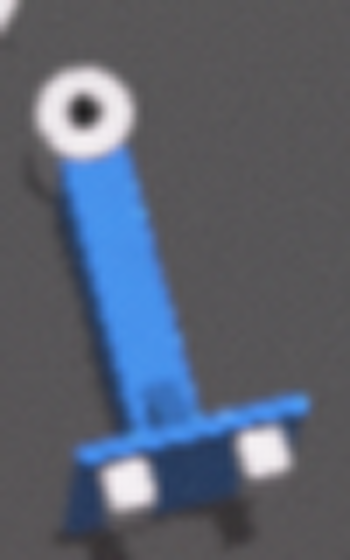

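View pics/c_stand_top.png

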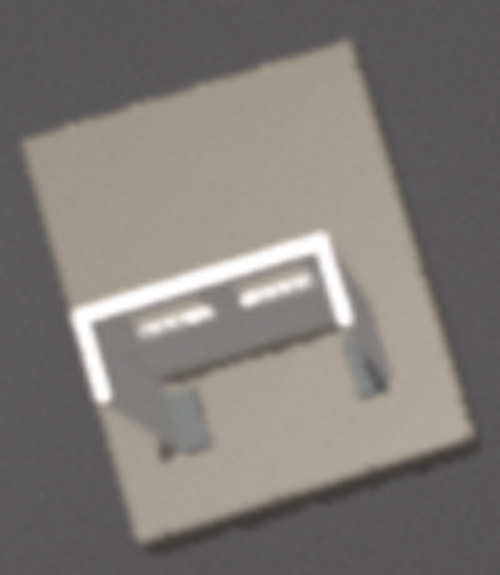

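View pics/c_stand_scene.png

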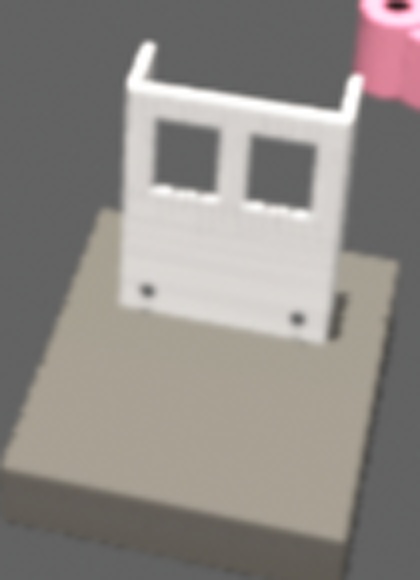

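View pics/c_blue_scene.png

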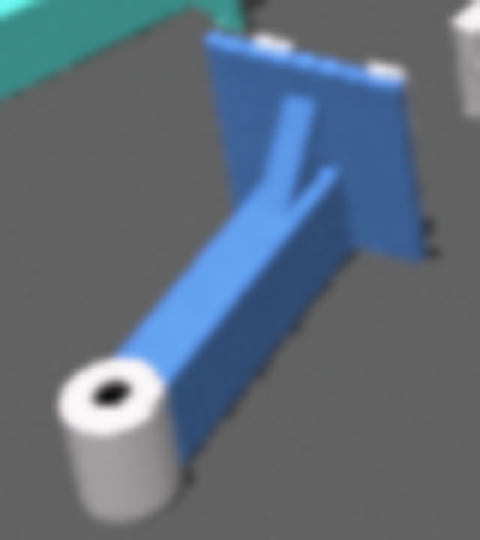

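The crops confirm it: the small blue arm has a round collar (hole at top px ~(342,106)) and its plate top runs from px (341,155) to (374,147), with the hooks towards the robot. The stand's sheet top runs from px ~(190,212) to (240,197), with its front facing +x. Next I'll measure both.

```bash
python3 - <<'E'
from h import *
T=camera_info("top");S=camera_info("scene")
def f(c,x0,y0,k): return (x0+(c[0]+.5)/k-.5, y0+(c[1]+.5)/k-.5)
np.set_printoptions(precision=4,suppress=True)
bt=lambda *c:f(c,330,90,7); bs=lambda *c:f(c,175,280,6)
st=lambda *c:f(c,175,150,5); ss=lambda *c:f(c,330,240,4)
L=onz(T,*bt(77,455),.085);Rr=onz(T,*bt(309,403),.085);C=onz(T,*bt(83,111),.044)
print("plate ends",L,Rr,np.linalg.norm(L-Rr),"collar",C)
d=L-Rr; m=(L+Rr)/2; xa=(m-C)[:2]
print("mid",m,"yaw plate",np.degrees(np.arctan2(*(Rr-L)[[0,1]]*[1,-1]))," yaw beam",np.degrees(np.arctan2(xa[1],xa[0])),np.linalg.norm(xa))
print("tri collar",tri(T,bt(83,111),S,bs(112,393)))
# scene plate top corners front
print("tri plate L(y+)... ",tri(T,bt(309,398),S,bs(208,36)),tri(T,bt(77,449),S,bs(403,83)))
print("stand front top corners")
for a,b in [((75,307),(133,87)),((324,233),(352,120))]:
    print(onz(T,*st(*a),.182),onz(S,*ss(*b),.182))
print("slot lower edge corners scene z.122", [onz(S,*ss(*p),.122) for p in [(152,188),(218,197),(245,203),(310,212)]])
print("foot corners z.04",[onz(S,*ss(*p),.04) for p in [(121,304),(328,341)]])
print("base front corners z.04 top",[onz(T,*st(*p),.04) for p in [(22,143),(350,40),(475,435),(142,545)]])
E
```

```text
plate ends [ 0.6464 -0.0549  0.085 ] [ 0.6634 -0.1345  0.085 ] 0.08130787884271376 collar [ 0.7869 -0.0635  0.044 ]
mid [ 0.6549 -0.0947  0.085 ] yaw plate 12.01446987870835  yaw beam -166.72192999304596 0.13564876353607386
tri collar (array([ 0.7861, -0.0623,  0.0431]), np.float64(0.0032941424818889865))
tri plate L(y+)...  (array([ 0.6638, -0.1326,  0.0839]), np.float64(0.0050888243432319)) (array([ 0.6468, -0.0528,  0.0851]), np.float64(0.005374799416378726))
stand front top corners
[0.4972 0.275  0.182 ] [0.5231 0.1748 0.182 ]
[0.5272 0.1699 0.182 ] [0.4899 0.2781 0.182 ]
slot lower edge corners scene z.122 [array([0.5211, 0.1871, 0.122 ]), array([0.5094, 0.219 , 0.122 ]), array([0.5063, 0.2328, 0.122 ]), array([0.4951, 0.2636, 0.122 ])]
foot corners z.04 [array([0.5254, 0.1739, 0.04  ]), array([0.4916, 0.2796, 0.04  ])]
base front corners z.04 top [array([0.6082, 0.3385, 0.04  ]), array([0.6574, 0.1787, 0.04  ]), array([0.4596, 0.1187, 0.04  ]), array([0.4099, 0.2777, 0.04  ])]
```

```bash
cat >> h.py <<'E'
from station import get_obs
def plan(p,yaw):
    """shift in tool units & spin for TCP target p with tool x along yaw (deg, mod 180)"""
    o=get_obs();Rm=R.from_rotvec(o["ee_rot"]).as_matrix()
    off=Rm.T@(np.array(p)-o["tcp_pos"])/.04
    cur=np.degrees(np.arctan2(Rm[1,0],Rm[0,0]))
    dw=(yaw-cur+90)%180-90   # world yaw change; tool z down -> spin=-dw
    print("clock %.2f tcp"%o["clock"],o["tcp_pos"].round(4),"yaw %.2f"%cur,"F",o["force"].round(1),"w %.4f"%o["width"],"toolz",Rm[:,2].round(4))
    print("offset",off.round(3),"spin",(-dw/8).round(3),"q",o["joint_pos"].round(2))
E
python3 -c "
from h import *
plan([.7252,-.0789,.15],-167.3)"
```

```text
clock 0.15 tcp [ 0.2834 -0.5568  0.2309] yaw 26.97 F [-0.6  0.1  1. ] w 0.0853 toolz [-4.e-04  7.e-04 -1.e+00]
offset [15.264 -5.636  2.026] spin 1.784 q [ 1.03  0.52 -0.04  1.6   0.02  1.02 -0.11]
```

>>> send_rows:
  offset:
    - [0.8,-0.3,0]
    - [2,-0.7,0]
    - [3.1,-1.1,0]
    - [4.2,-1.5,0]
    - [5.3,-1.9,0]
    - [6.4,-2.3,0.2]
    - [7.5,-2.7,0.4]
    - [8.6,-3.1,0.6]
    - [9.7,-3.5,0.8]
    - [10.5,-3.8,1.0]
  spin: [0,0.2,0.4,0.6,0.8,1.0,1.2,1.4,1.6,1.78]
  grip: -1

```text
clock: 1.15
tcp_pos: [0.5905, -0.2278, 0.1904]
ee_rot: [-3.12, -0.35, 0.0]
force: [0.4, -0.3, -0.2]
width: 0.0854
```

```bash
python3 -c "
from h import *
plan([.7252,-.0789,.15],-167.3)"
```

```text
clock 1.15 tcp [ 0.5905 -0.2278  0.1904] yaw 12.79 F [ 0.4 -0.3 -0.2] w 0.0854 toolz [-2.0e-04  1.6e-03 -1.0e+00]
offset [ 4.107 -2.883  1.016] spin 0.011 q [ 0.31  0.58 -0.05  1.62  0.03  0.95 -1.1 ]
```

>>> send_rows:
  offset:
    - [0.9,-0.6,0.2]
    - [1.8,-1.3,0.4]
    - [2.7,-1.9,0.6]
    - [3.5,-2.5,0.8]
    - [4.1,-2.88,1.0]
    - [4.1,-2.88,1.0]
    - [4.1,-2.88,1.0]
  spin: [0,0,0,0,0,0,0]

```text
clock: 1.85
tcp_pos: [0.7246, -0.0787, 0.1498]
ee_rot: [-3.12, -0.351, 0.002]
force: [-0.9, -0.5, -0.6]
width: 0.0852
```

```bash
python3 -c "
from h import *
plan([.7252,-.0789,.15],-167.3)
from station import capture
W=camera_info('wrist');im=capture('wrist')[:,:,::-1].copy()
cv2.imwrite('pics/w1.png',im)
hsv=cv2.cvtColor(im,cv2.COLOR_BGR2HSV)
o=np.array([.652,-.0954]);x=np.array([-.9755,-.2198]);y=np.array([.2198,-.9755])
print(proj(W,[[*(o-.08*x+s*.012*y),.04] for s in(1,-1)]+[[*(o-.1*x+s*.012*y),.04] for s in(1,-1)]+[[*(o-.1386*x),.044]]))
"
```

```text
clock 1.85 tcp [ 0.7246 -0.0787  0.1498] yaw 12.84 F [-0.9 -0.5 -0.6] w 0.0852 toolz [-0.0016  0.0014 -1.    ]
offset [ 0.013  0.008 -0.006] spin 0.017 q [ 0.05  0.77 -0.05  1.35  0.04  1.02 -1.35]
[[330.81101554 229.64088648]
 [298.43333678 229.54119831]
 [331.22491314 202.88576649]
 [298.15504419 202.78580128]
 [314.81628604 147.92161936]]
```

View pics/w1.png

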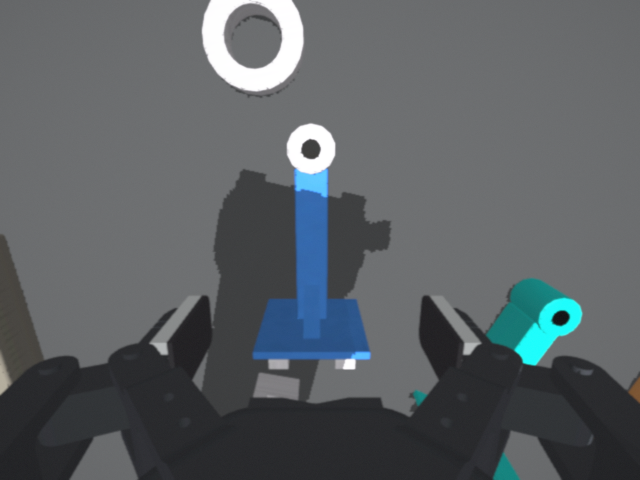

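The wrist view shows the beam vertical at columns 296–328 and the collar at (311,149). That is within 3 px (2 mm) of the prediction. I'll descend and grip.

>>> send_rows:
  offset:
    - [0,0,0.8]
    - [0,0,1.7]
    - [0,0,2.5]
    - [0,0,3.1]
    - [0,0,3.4]
    - [0,0,3.6]
    - [0,0,3.6]
    - [0,0,3.6]
  spin: [0,0,0,0,0,0,0,0]

```text
clock: 2.7
tcp_pos: [0.7249, -0.08, 0.0076]
ee_rot: [-3.121, -0.349, -0.001]
force: [0.2, 0.3, 1.0]
width: 0.0853
```

>>> send_rows:
  offset:
    - [0,0,0]
    - [0,0,0]
    - [0,0,0]
    - [0,0,0]
    - [0,0,0]
    - [0,0,0]
    - [0,0,0]
    - [0,0,0]
  spin: [0,0,0,0,0,0,0,0]
  grip: 1

```text
clock: 3.5
tcp_pos: [0.7252, -0.0796, 0.008]
ee_rot: [-3.121, -0.349, -0.002]
force: [-0.6, 2.3, 5.7]
width: 0.0234
```

```bash
python3 -c "
from h import *
plan([.7252,-.0789,.15],-167.3)
from station import capture
W=camera_info('wrist');im=capture('wrist')[:,:,::-1].copy()
cv2.imwrite('pics/w2.png',im)
"
```

```text
clock 3.50 tcp [ 0.7252 -0.0796  0.008 ] yaw 12.76 F [-0.6  2.3  5.7] w 0.0234 toolz [ 9.0e-04  1.1e-03 -1.0e+00]
offset [ 0.009 -0.021 -3.549] spin 0.007 q [ 0.06  0.94 -0.05  1.41  0.05  0.79 -1.36]
```

View pics/w2.png

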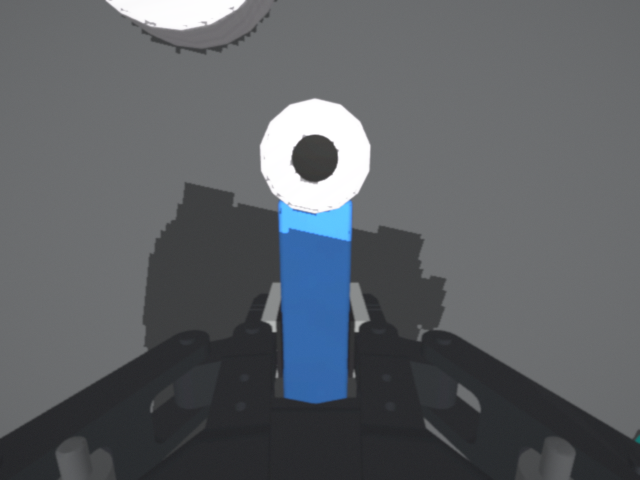

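```bash
python3 -c "
from h import *
W=camera_info('wrist');o=get_obs();c=onz(W,315,157,.044);print('collar',c,np.linalg.norm((c-o['tcp_pos'])[:2]))
print('from top-cam origin', np.linalg.norm(o['tcp_pos'][:2]-[.652,-.0954]))
S=np.array([.5085,.2240]);u=np.array([.9563,.2924])
plan([*(S+.135*u),.13],-163)
"
```

```text
collar [ 0.78747573 -0.0663327   0.044     ] 0.06372086236939142
from top-cam origin 0.07483813553234994
clock 3.55 tcp [ 0.7252 -0.0796  0.008 ] yaw 12.76 F [-1.   2.3  5.4] w 0.0232 toolz [ 9.0e-04  1.1e-03 -1.0e+00]
offset [-0.237 -8.852 -3.042] spin -0.53 q [ 0.06  0.94 -0.05  1.41  0.05  0.79 -1.36]
```

>>> send_rows:
  offset:
    - [0,0,-0.3]
    - [0,0,-1.0]
    - [0,0,-1.8]
    - [0,0,-2.6]
    - [0,0,-3.1]
    - [0,0,-3.1]
    - [0,0,-3.1]
  spin: [0,0,0,0,0,0,0]

```text
clock: 4.25
tcp_pos: [0.7247, -0.0798, 0.1318]
ee_rot: [-3.121, -0.349, -0.001]
force: [-0.4, -0.6, -4.5]
width: 0.0231
```

```bash
python3 -c "
from h import *
S=np.array([.5085,.2240]);u=np.array([.9563,.2924])
plan([*(S+.145*u),.13],-163)
from station import capture
cv2.imwrite('pics/w3.png',capture('wrist')[:,:,::-1])
cv2.imwrite('pics/s3.png',capture('scene')[:,:,::-1])
"
```

```text
clock 4.25 tcp [ 0.7247 -0.0798  0.1318] yaw 12.76 F [-0.4 -0.6 -4.5] w 0.0231 toolz [ 6.e-04  1.e-03 -1.e+00]
offset [ 0.02  -8.87   0.052] spin -0.53 q [ 0.06  0.79 -0.05  1.37  0.04  0.99 -1.35]
```

View pics/s3.png

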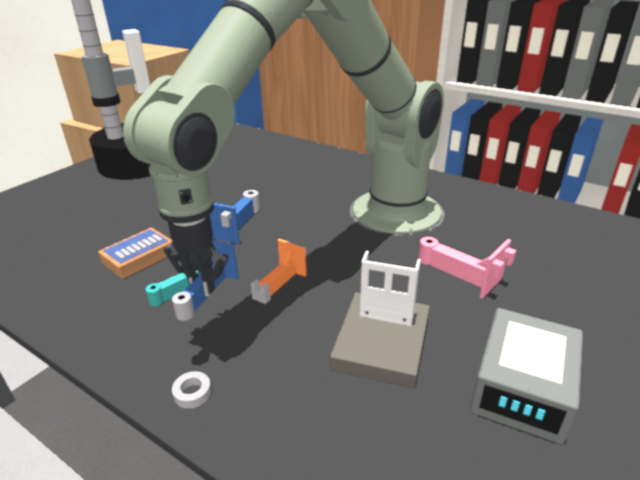

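The blue arm is lifted level and the wrist collar distance (63.7 mm) matches. Next I carry it to the front of the slots.

>>> send_rows:
  offset:
    - [0,-0.6,0]
    - [0,-1.5,0]
    - [0,-2.6,0]
    - [0,-3.7,0]
    - [0,-4.8,0]
    - [0,-5.9,0]
    - [0,-7.0,0]
    - [0,-7.9,0]
    - [0,-8.6,0]
    - [0,-8.87,0.05]
  spin: [0,-0.1,-0.2,-0.3,-0.4,-0.53,-0.53,-0.53,-0.53,-0.53]

```text
clock: 5.35
tcp_pos: [0.644, 0.2701, 0.1277]
ee_rot: [-3.104, -0.47, 0.005]
force: [-0.6, -0.2, -3.1]
width: 0.023
```

>>> send_rows:
  offset:
    - [0,0,0]
    - [0,0,0]
    - [0,0,0]
    - [0,0,0]
  spin: [0,0,0,0]

```text
clock: 5.75
tcp_pos: [0.6445, 0.2686, 0.1277]
ee_rot: [-3.105, -0.467, 0.005]
force: [-0.7, -0.6, -3.3]
width: 0.0235
```

```bash
python3 -c "
from h import *
S=np.array([.5085,.2240]);u=np.array([.9563,.2924])
plan([*(S+.135*u),.092],-163)
from station import capture
cv2.imwrite('pics/w4.png',capture('wrist')[:,:,::-1])
im=capture('scene')[:,:,::-1]
cv2.imwrite('pics/s4.png',cv2.resize(im[190:390,290:490],None,fx=3,fy=3,interpolation=2))
im=capture('top')[:,:,::-1]
cv2.imwrite('pics/t4.png',cv2.resize(im[100:270,130:300],None,fx=3.5,fy=3.5,interpolation=2))
"
```

```text
clock 5.75 tcp [0.6445 0.2686 0.1277] yaw 17.12 F [-0.7 -0.6 -3.3] w 0.0235 toolz [-0.0032  0.0015 -1.    ]
offset [-0.201  0.073  0.893] spin 0.015 q [-0.44  0.75 -0.06  1.47  0.05  0.93 -1.79]
```

View pics/s4.png

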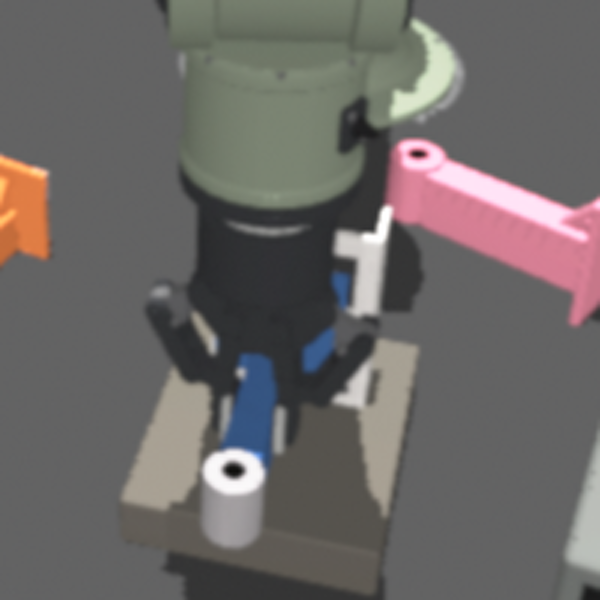

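View pics/t4.png

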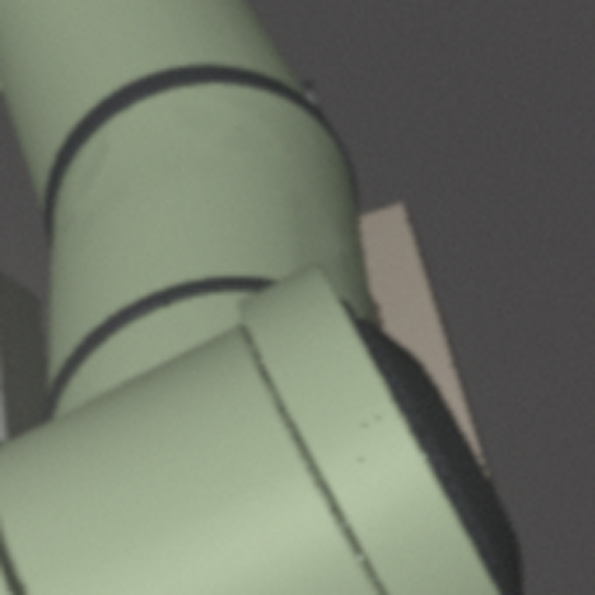

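View pics/w4.png

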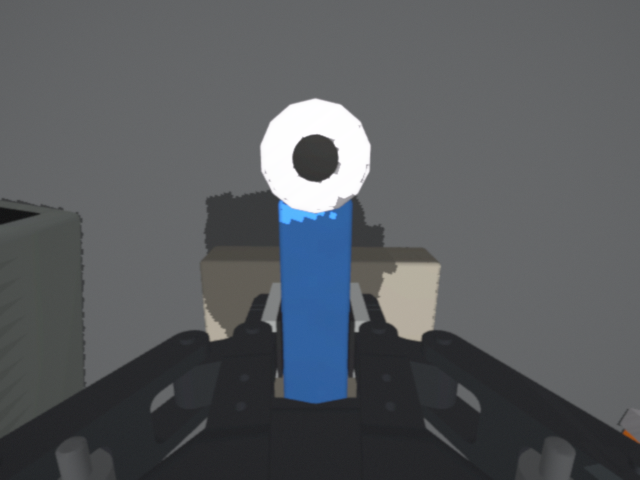

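```bash
python3 -c "
from h import *
W=camera_info('wrist');o=get_obs()
a=onz(W,202,262,.04);b=onz(W,438,262,.04);m=(a+b)/2
print(a,b,np.linalg.norm(a-b),'mid',m,'yaw',np.degrees(np.arctan2(*(a-b)[[1,0]]))-90)
u=np.array([.9563,.2924]);v=np.array([-.2924,.9563]);S=np.array([.5085,.2240])
print('slot from base',m[:2]-.13*u, 'tcp lateral rel slot',(o['tcp_pos'][:2]-S)@v,'rel base mid',(o['tcp_pos']-m)[:2]@v,'fwd',(m[:2]-S)@u)
"
```

```text
[0.60925055 0.34028986 0.04      ] [0.65783553 0.18374219 0.04      ] 0.16391361062648907 mid [0.63354304 0.26201603 0.04      ] yaw 17.24186622785936
slot from base [0.50922404 0.22400403] tcp lateral rel slot 0.0037327382597195126 rel base mid 0.003940597355596927 fwd 0.13069454619724558
```

>>> send_rows:
  offset:
    - [0,0.05,0.3]
    - [-0.1,0.09,0.6]
    - [-0.2,0.09,0.89]
    - [-0.2,0.09,0.89]
    - [-0.2,0.09,0.89]
    - [-0.2,0.09,0.89]
  spin: [0,0,0,0,0,0]

```text
clock: 6.5
tcp_pos: [0.6379, 0.2639, 0.0926]
ee_rot: [-3.104, -0.469, 0.003]
force: [0.7, 0.3, -3.8]
width: 0.0229
```

```bash
python3 -c "
from h import *
S=np.array([.5085,.2240]);u=np.array([.9563,.2924])
plan([*(S+.075*u),.092],-163)
from station import capture
im=capture('scene')[:,:,::-1]
cv2.imwrite('pics/s5.png',cv2.resize(im[240:360,330:450],None,fx=5,fy=5,interpolation=2))
"
```

```text
clock 6.50 tcp [0.6379 0.2639 0.0926] yaw 17.17 F [ 0.7  0.3 -3.8] w 0.0229 toolz [-0.0026  0.0023 -1.    ]
offset [-1.509  0.004  0.018] spin 0.021 q [-0.44  0.78 -0.07  1.51  0.06  0.86 -1.79]
```

View pics/s5.png

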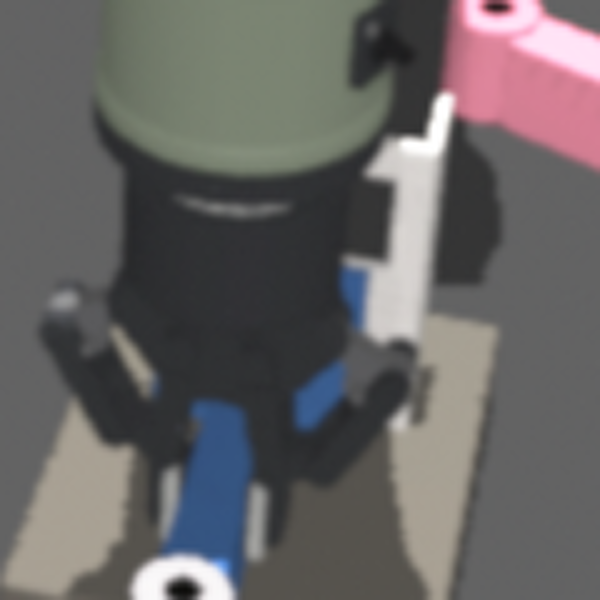

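>>> send_rows:
  offset:
    - [-0.3,0,0.02]
    - [-0.6,0,0.02]
    - [-0.85,0,0.02]
    - [-1.05,0,0.02]
    - [-1.2,0,0.02]
    - [-1.2,0,0.02]
    - [-1.2,0,0.02]
  spin: [0,0,0,0,0,0,0]

```text
clock: 7.25
tcp_pos: [0.5924, 0.2499, 0.0922]
ee_rot: [-3.104, -0.469, 0.002]
force: [-0.1, 0.7, -3.7]
width: 0.0233
```

>>> send_rows:
  offset:
    - [-0.05,0,0]
    - [-0.1,0,0]
    - [-0.15,0,0]
    - [-0.2,0,0]
    - [-0.25,0,0]
    - [-0.25,0,0]
    - [-0.25,0,0]
  spin: [0,0,0,0,0,0,0]

```text
clock: 7.95
tcp_pos: [0.5829, 0.2469, 0.0922]
ee_rot: [-3.104, -0.468, 0.002]
force: [-0.1, 0.1, -4.2]
width: 0.0232
```

```bash
python3 -c "
from h import *
S=np.array([.5085,.2240]);u=np.array([.9563,.2924])
plan([*(S+.075*u),.092],-163)
from station import capture
im=capture('scene')[:,:,::-1]
cv2.imwrite('pics/s6.png',cv2.resize(im[240:360,330:450],None,fx=5,fy=5,interpolation=2))
"
```

```text
clock 7.95 tcp [0.5829 0.2469 0.0922] yaw 17.17 F [-0.1  0.1 -4.2] w 0.0232 toolz [-0.0019  0.0026 -1.    ]
offset [-0.071  0.005  0.006] spin 0.021 q [-0.45  0.7  -0.07  1.68  0.06  0.76 -1.81]
```

View pics/s6.png

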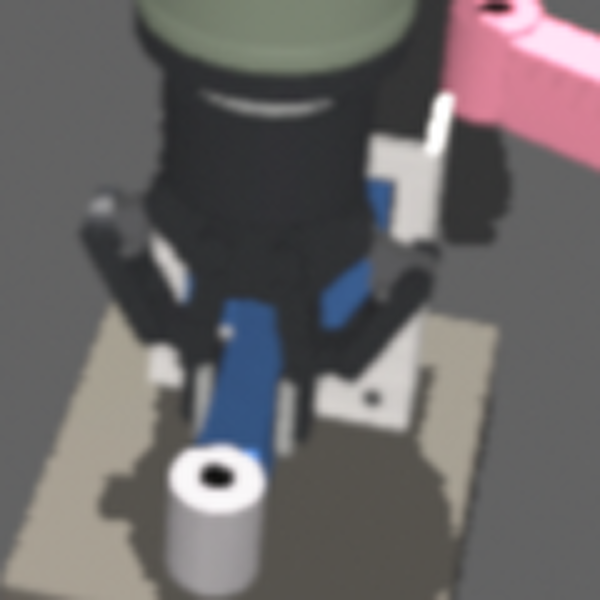

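There is no contact force yet, so the hooks are entering the slots freely. I push in slowly until the plate meets the sheet.

>>> send_rows:
  offset:
    - [-0.03,0,0]
    - [-0.05,0,0]
    - [-0.07,0,0]
    - [-0.09,0,0]
    - [-0.09,0,0]
  spin: [0,0,0,0,0]

```text
clock: 8.5
tcp_pos: [0.581, 0.2461, 0.0926]
ee_rot: [-3.103, -0.468, -0.003]
force: [10.8, 2.1, -9.5]
width: 0.0232
```

>>> send_rows:
  offset:
    - [-0.03,0,0]
    - [-0.05,0,0]
    - [-0.07,0,0]
    - [-0.07,0,0]
  spin: [0,0,0,0]

```text
clock: 8.9
tcp_pos: [0.5812, 0.2461, 0.0931]
ee_rot: [-3.102, -0.466, -0.013]
force: [19.3, 5.2, -14.4]
width: 0.0234
```

Contact came at 76 mm from the slot face. Plate-on-sheet predicts 75 mm, and a hook hitting the sheet would have shown at about 90 mm, so the hooks are through. I'll relax the push, then lower slowly.

>>> send_rows:
  offset:
    - [0.02,0,0.02]
    - [0.03,0,0.02]
    - [0.03,0,0.02]
  spin: [0,0,0]

```text
clock: 9.2
tcp_pos: [0.582, 0.2464, 0.0922]
ee_rot: [-3.102, -0.466, -0.012]
force: [0.3, -0.3, -4.6]
width: 0.0232
```

```bash
python3 -c "
from h import *
S=np.array([.5085,.2240]);u=np.array([.9563,.2924])
plan([*(S+.0765*u),.068],-163)"
```

```text
clock 9.20 tcp [0.582  0.2464 0.0922] yaw 17.10 F [ 0.3 -0.3 -4.6] w 0.0232 toolz [ 0.0065  0.006  -1.    ]
offset [-0.014 -0.001  0.606] spin 0.013 q [-0.45  0.69 -0.07  1.69  0.06  0.75 -1.82]
```

>>> send_rows:
  offset:
    - [0,0,0.06]
    - [0,0,0.12]
    - [0,0,0.18]
    - [0,0,0.24]
    - [0,0,0.3]
    - [0,0,0.36]
    - [0,0,0.42]
    - [0,0,0.48]
    - [0,0,0.52]
    - [0,0,0.52]
  spin: [0,0,0,0,0,0,0,0,0,0]

```text
clock: 10.2
tcp_pos: [0.582, 0.2464, 0.0712]
ee_rot: [-3.102, -0.466, -0.011]
force: [-0.2, -0.1, -4.3]
width: 0.0231
```

>>> send_rows:
  offset:
    - [0,0,0.03]
    - [0,0,0.06]
    - [0,0,0.09]
    - [0,0,0.09]
    - [0,0,0.09]
  spin: [0,0,0,0,0]

```text
clock: 10.7
tcp_pos: [0.582, 0.2464, 0.0678]
ee_rot: [-3.102, -0.466, -0.011]
force: [-2.2, -2.3, 4.3]
width: 0.0228
```

```bash
python3 -c "
from h import *
S=np.array([.5085,.2240]);u=np.array([.9563,.2924])
plan([*(S+.0765*u),.068],-163)"
```

```text
clock 10.70 tcp [0.582  0.2464 0.0678] yaw 17.10 F [-2.2 -2.3  4.3] w 0.0228 toolz [ 0.0061  0.0058 -1.    ]
offset [-0.009 -0.001 -0.005] spin 0.012 q [-0.45  0.73 -0.07  1.7   0.06  0.71 -1.82]
```

The z force swung from −4.4 N (carrying the weight) to +4.3 N at TCP z 0.0678 against a predicted 0.068. The arm is seated, so I release it.

>>> send_rows:
  offset:
    - [0,0,0]
    - [0,0,0]
    - [0,0,0]
    - [0,0,0]
    - [0,0,0]
    - [0,0,0]
    - [0,0,0]
    - [0,0,0]
  spin: [0,0,0,0,0,0,0,0]
  grip: -1

```text
clock: 11.5
tcp_pos: [0.582, 0.2464, 0.0678]
ee_rot: [-3.102, -0.466, -0.011]
force: [0.8, 0.0, -0.1]
width: 0.0854
```

```bash
python3 -c "
from h import *
plan([.58,.2464,.25],-163)
from station import capture
im=capture('wrist')[:,:,::-1]
cv2.imwrite('pics/w7.png',im)
"
```

```text
clock 11.50 tcp [0.582  0.2464 0.0678] yaw 17.10 F [ 0.8  0.  -0.1] w 0.0854 toolz [ 0.0061  0.0057 -1.    ]
offset [-0.014 -0.032 -4.556] spin 0.012 q [-0.45  0.73 -0.07  1.7   0.06  0.71 -1.82]
```

View pics/w7.png

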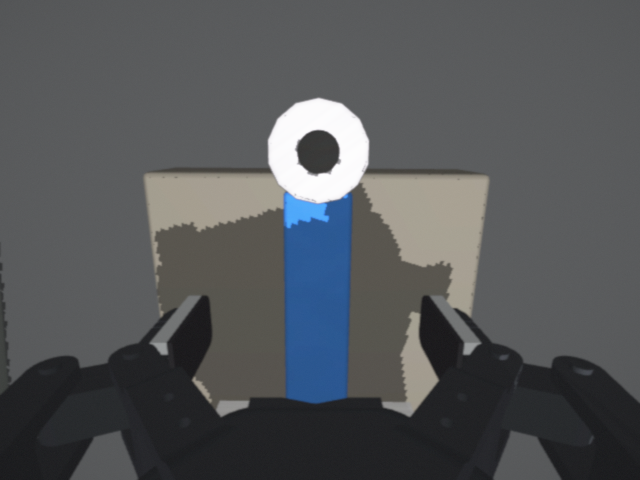

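The wrist view shows both fingers clear of the beam (pads at columns ~205 and ~425). The beam is at columns 285–350, sagging only slightly, with the collar at (318,152). I'll withdraw straight up and then clear the view.

>>> send_rows:
  offset:
    - [0,0,-0.3]
    - [0,0,-0.8]
    - [0,0,-1.5]
    - [0,0,-2.3]
    - [0,0,-3.2]
    - [0,0,-4.1]
    - [0,0,-4.8]
    - [0,0,-5]
    - [0,0,-5]
  spin: [0,0,0,0,0,0,0,0,0]

```text
clock: 12.45
tcp_pos: [0.5812, 0.2454, 0.2696]
ee_rot: [-3.101, -0.466, -0.015]
force: [0.3, -0.2, -0.3]
width: 0.0853
```

>>> send_rows:
  offset:
    - [0,0.5,0]
    - [0,1.3,0]
    - [0,2.2,0]
    - [0,3.2,0]
    - [0,4.2,0]
    - [0,5.2,0]
    - [0,6.2,0]
    - [0,7,0]
    - [0,7.5,0]
    - [0,7.5,0]
  spin: [0,0,0,0,0,0,0,0,0,0]

```text
clock: 13.45
tcp_pos: [0.6691, -0.0451, 0.2668]
ee_rot: [-3.103, -0.46, -0.011]
force: [-0.3, -0.1, 0.2]
width: 0.0853
```

```bash
python3 -c "
from h import *
plan([.58,.2464,.25],-163)
from station import capture
im=capture('scene')[:,:,::-1];cv2.imwrite('pics/s8full.png',im)
cv2.imwrite('pics/s8.png',cv2.resize(im[240:380,330:450],None,fx=4,fy=4,interpolation=2))
im=capture('top')[:,:,::-1];cv2.imwrite('pics/t8full.png',im)
cv2.imwrite('pics/t8.png',cv2.resize(im[150:265,175:275],None,fx=5,fy=5,interpolation=2))
"
```

```text
clock 13.45 tcp [ 0.6691 -0.0451  0.2668] yaw 16.86 F [-0.3 -0.1  0.2] w 0.0853 toolz [ 0.0064  0.0054 -1.    ]
offset [-0.022 -7.618  0.445] spin -0.018 q [-0.01  0.56 -0.01  1.43  0.    1.14 -1.3 ]
```

View pics/s8.png

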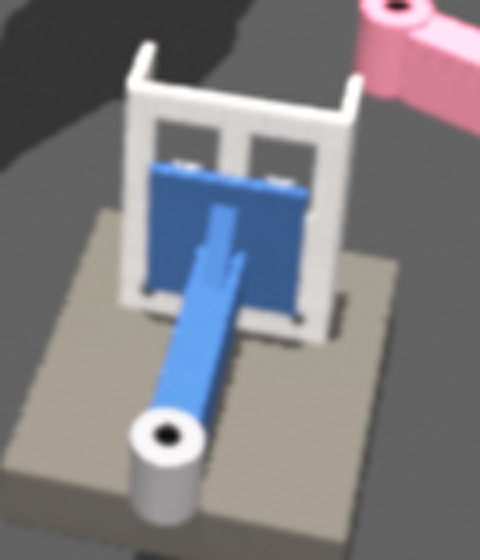

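View pics/t8.png

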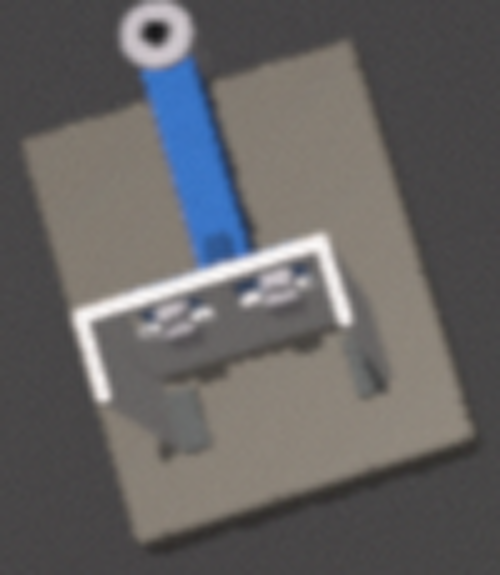

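View pics/t8full.png

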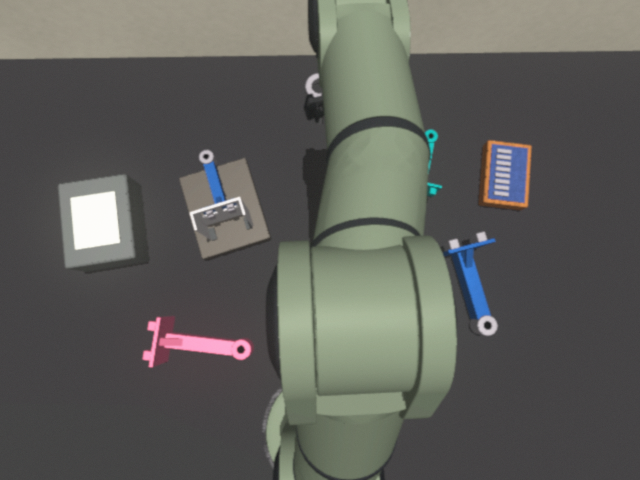

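The blue arm hangs with its hook tops visible behind the sheet in both slots, plate flat on the sheet. I'll check this in numbers, along with the orange arm's position.

```bash
python3 -c "
from h import *
np.set_printoptions(precision=4,suppress=True)
T=camera_info('top');Sc=camera_info('scene')
t=lambda a,b:(175+(a+.5)/5-.5,150+(b+.5)/5-.5); s=lambda a,b:(330+(a+.5)/4-.5,240+(b+.5)/4-.5)
c,e=tri(T,t(157,33),Sc,s(167,435));print('collar',c,e)
S=np.array([.5085,.2240]);u=np.array([.9563,.2924]);v=np.array([-.2924,.9563])
print('collar in slots: out %.4f (expect .1386) lat %.4f ; z expect .104'%((c[:2]-S)@u,(c[:2]-S)@v))
# plate top front edge ends in scene cast onto vertical plane 6 mm in front of face
for p in[(150,166),(308,189)]:
    eye,d=ray(Sc,*s(*p));n=np.r_[u,0];k=(np.r_[S+.006*u,0]-eye)@n/(d@n);P=eye+k*d;print('plate corner z %.4f (expect .145) lat %.4f'%(P[2],(P[:2]-S)@v))
a=cv2.imread('pics/scene0.png');b=cv2.imread('pics/s8full.png')
for im in(a,b):
    h=cv2.cvtColor(im,cv2.COLOR_BGR2HSV);m=cv2.inRange(h,(8,150,120),(20,255,255));m[:,:245]=0;m[:,315:]=0
    M=cv2.moments(m,True);print('orange',M['m00'],M['m10']/M['m00'],M['m01']/M['m00'])
print(get_obs()['qvel'].round(3))
"
```

```text
collar [0.6447 0.2634 0.0927] 0.003840982527152322
collar in slots: out 0.1418 (expect .1386) lat -0.0022 ; z expect .104
plate corner z 0.1396 (expect .145) lat -0.0396
plate corner z 0.1419 (expect .145) lat 0.0402
orange 910.0 288.68901098901097 264.26153846153846
orange 1074.0 287.26908752327745 265.256052141527
[-0.021 -0.01  -0.011  0.002 -0.     0.001 -0.003]
```

>>> send_rows:
  offset:
    - [0,0,0]
    - [0,0,0]
    - [0,0,0]
    - [0,0,0]
    - [0,0,0]
  spin: [0,0,0,0,0]

```text
clock: 14.05
tcp_pos: [0.6689, -0.0411, 0.2672]
ee_rot: [-3.101, -0.466, -0.012]
force: [0.4, -0.5, -0.3]
width: 0.0853
```

```bash
python3 -c "
from station import ticket
print(ticket.sign_off())"
```

```text
the job is handed in; nothing more can be done
None
```

The small blue arm (round collar) now hangs released on the stand's upright, and I handed the job in at about 14 s. I gripped it by the beam, pushed both hooks in until the plate met the sheet, and lowered it about 24 mm under control. Then I opened the gripper and backed away. The peak push was about 20 N on the sheet.

**Seating:** Plate contact came at 76 mm from the slot face, against 75 mm predicted. The vertical force reversed from −4.4 to +4.3 N at the expected seated height. The last pictures show the hooks behind the sheet in both slots, and the plate sits central to within about 0.5 mm.

**Where the checks disagreed:**
- The collar sits about 11 mm low, a lean of roughly 4.6°, which is within the 5° the task allows.
- The scene camera put the plate's top corners 3–5 mm below nominal. I put this down to camera calibration plus the lean. I did not measure the hook ends directly.

**Orange arm:** Its colour blob moved about 1.5 px in the scene view. Its masked area also changed (910 to 1074 px), most likely from shadow. I took it as undisturbed; the robot arm hid it in the last top view.

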